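# Power, vent and zero the pressure indicator

### The arm

A 7-joint arm with a two-finger parallel gripper is mounted at the origin on the work surface. World frame = base frame: x ahead of the robot, y to its left, z up, the work surface at z = 0. Lengths are in m, angles in rad, forces in N, time in s.
With the tool pointing down it reaches from about 0.425 to 0.825 m from the base axis. Payload 3.6 kg.
Tool frame: the origin (TCP) lies between the finger pads; the fingertips stand 19 mm ahead of it and the grasp point (between the pads) is the TCP; z points along the fingers, y is the line along which they close (so a half turn about z gives the same grasp; the last joint's range is limited). The gripper opens to 93 mm and grips with 3 to 60 N. Pads are 15 mm wide; open, the fingers measure 128 mm over their backs; the gripper's body (75 mm by 188 mm) begins 65 mm behind the grasp point.
Start: joints at [1.306, 0.615, -0.013, 1.423, 0.008, 1.103, -0.04], TCP at [0.153, -0.632, 0.238] pointing down, gripper open.
Joint ranges: [-3.12, 3.12], [-0.3, 2.06], [-1.34, 1.32], [0.26, 2.42], [-1.36, 4.5], [0.01, 1.98], [-2.84, 2.84]. Speed limits (rad/s): [2.79, 2.79, 3.14, 3.14, 3.14, 3.14, 3.14].

### API

Orientations are given as a unit quaternion [x, y, z, w].
In Python, from cell import get_obs, get_image, close_job, search_frame, regions_of gives the robot as it stands. The module is installed in compiled form; this text tells all that it offers.
- The arm moves only by the tool jog_arm, never from a script. Its arguments are lists of equal length, an entry for each row: "fingers": the opening, from -1 (shut) to 1 (fully open); "xyz": the shift along the world's x, y, z in cm, a list of three; "yaw": the turn about the world's z in degrees. A call has 1 to 10 rows; each row is the pose to reach, as a shift and turn from the pose commanded when the call began; what a row does not reach only later rows make up. A row lasts 1/10 s, in which the tool goes at most 50 mm and 8.59 degrees, less where a joint would pass 70% of its speed; a pose out of reach is approached as far as the arm can. A call with a gripper value outside its range is refused whole. The fingers move at their own pace and stop on an object; "force" is the grip in N (left out, the last holds). Time passes only in rows, so rows that repeat a pose let the fingers close. It gives the time, the measured TCP pose, the force, the opening and the grip force at its end, in the units of the state.
- get_obs(): the state, without advancing time (a new reading comes with each control period).
- get_image(name): name is "scene" or "top" or "wrist"; returns a dict with "color" (384x512x3 uint8, blue, green, red), "vfov" (degrees; the focal length in pixels is half the picture's height over the tangent of half this angle, whatever the lens; pixels are square), "cx", "cy" (the principal point, pixels), "dist_coeffs" ([k1, k2, p1, p2, k3] as OpenCV has them; the pictures are not rectified), "rvec" (rotation vector, rad) and "tvec" (3), from world to camera coordinates, as OpenCV has them. Camera axes: x right, y down, z forward; pixel columns grow to the right and rows downward; lengths in m; the calibration is good to about 2 mm. A picture is of the moment at which its call begins. There is no depth.
- close_job(): hands the job in; it is judged then, once.
Trained networks look in a picture, given as the dict that the camera call returned (one of the last four; its "shot" number tells which), for a name from the list of things; names that differ only in an ending like _2 or _b are one class to them, and where a whole thing is asked for, a point or a joint stands for the part that bears it (a point fixed in the world has none). Each returns a list of dicts, best first, with "score" (0 to 1); they miss things now and then, are a little off and sometimes report something else, mostly with a low value. They report only what shows in the picture. A call takes as long as a camera call.
- search_frame(picture, name): "extent" ([left, top, right, bottom] as shares, 0 to 1, of the picture: columns of its width, rows of its height, round what is visible of it).
- regions_of(picture, name): "region" (384x512 bool, what is visible of it) and "extent" ([left, top, right, bottom] as shares, 0 to 1, of the picture: columns of its width, rows of its height, round what is visible of it).
The state is a dict: "clock": time; "joints": joint angles; "joint_vel": joint speeds; "tau": joint torques, N m; "tcp_pos": TCP position; "eef_rot": TCP orientation; "force": force on the tool from outside, world axes, zero at the start; "moment": the same for the moment, N m; "gripper_width": opening from 0.0 (shut) to 1.0 (fully open); "finger_force": force on a finger pad.
Only numpy, scipy, OpenCV 4.12 (cv2) and the standard library are available. Lean on these libraries where they do the work, as an engineer would, in place of code of your own. Each camera call takes 0.05 s, during which the arm holds its last target. There are 200 camera calls.

### The job

Get the pressure indicator ready for the next calibration by pressing three controls in this order: first push down the raised end of the rocker on the supply box until it is fully over, then push the black mushroom-headed vent plunger on the test manifold fully home and leave it in, and last press the indicator's square zero key fully in for about half a second and let it come back up. Only press: press no other key, do not lift or shift the indicator, and leave the rest of the bench as it stands.

Things in the scene. Friction and masses are not known exactly. Their poses are not given: they have to be found in the camera images.
- supply_box: Fixed grey box, 150 (its x) x 90 (its y) x 50 mm high, turned by up to 1.2 rad; origin at the centre of its underside. On top: towards +x a round white-rimmed socket outlet 42 mm across, towards -x the black rocker, and beyond it at the -x edge a small pilot lamp 10 mm across, 3 mm high.
- rocker (a joint): Black rocker, 68 mm along the box's x, 30 wide, shallow V, pivot 18 mm to -x of the box's origin, 52 mm up, axis along box y. 0 rad = off (starts 0 to 0.03): the end next to the pilot lamp stands raised, tip 72 mm above the table. Pressed straight down there with about 4 N it turns, and stays where left. 0.32 = fully on, hard stop: that half lies level, 62 mm above the table.
- rocker_end (a point): Point on the upper face of the rocker's raised half, on its centre line; off it lies 24 mm from the pivot towards the pilot lamp and about 70 mm above the table, fully on 29 mm from the pivot and 62 mm above the table. It turns with the rocker. Press straight down here or farther out; a finger that reaches across the pivot jams it.
- manifold: Fixed test manifold: white plate 130 (its x) x 110 (its y) x 12 mm, on it an aluminium block 50 x 100 mm, top at 48 mm. Origin: centre of its underside. On the block: the vent plunger (28 mm to -y) and a port with a blue cap 26 mm across (32 mm to +y, top at 67 mm). A black bleed knob 24 mm across sticks out towards +x, 30 mm up. Leave cap and bleed knob alone.
- vent (a joint): Vent plunger of the manifold: black mushroom head 32 mm across, 10 mm thick, on a 12 mm steel stem. 0 m = out (starts at 0 to 0.002), grows as it is pushed straight down, 0.012 m = fully home at a hard stop. Pushing takes about 5 N; it has no spring and stays where it is left.
- vent_top (a point): Centre of the top of the vent plunger's head: 87 mm above the table when out, 75 mm when home. Moves with it.
- indicator: Loose bench indicator on rubber feet, about 0.8 kg: white case 120 (its x) x 150 (its y) mm, top 40 mm above the table; origin: centre of its underside. Dark display on the +x half; 30 mm to -x of the origin a row of three grey keys 45 mm apart along y: two round, 19 mm across (y +45 and 0), and the square zero key, 22 x 22 mm (y -45, right end seen from the robot).
- zero_key (a joint): Square zero key. 0 m = up, grows as it is pressed straight down, 0.005 m = fully in at a hard stop. Spring return: about 2 N to start, 6 N fully in.
- zero_key_top (a point): Centre of the top face of the square zero key: 49 mm above the table when up, 44 mm when fully in. Moves with it.
- left_key (a joint): Round key at the other end of the row (+y), same travel, height and spring as the zero key. Do not press.
- mid_key (a joint): Round key in the middle of the row, same travel, height and spring. Do not press.
- gauge_a: Loose steel dial gauge on its back, 64 mm across, 26 mm high, brass stem towards its -x; origin under the centre. Bystander.
- gauge_b: Loose steel dial gauge on its back, 76 mm across, 26 mm high, brass stem towards its -x; origin under the centre. Bystander.
- adapter: Loose brass adapter standing upright between the devices, 30 mm across at the foot, 18 mm above, 46 mm high; origin under its centre. Bystander.
- coupling: Loose steel coupling standing upright between the devices, 32 mm across, 48 mm high; origin under its centre. Bystander.
- wrench: Loose steel wrench 170 mm long, lying behind the devices. Bystander.
- seal_tray: Loose grey open tray 100 x 70 x 30 mm; origin under its centre. Bystander.
- oil_jar: Loose glass jar with black lid, 56 mm across, 75 mm high; origin under its centre. Bystander.

How it is judged:
On the way, in this order (a step that is already met when the one before it is completed fails the run):
1. the rocker is fully on (value of joint rocker above 0.28 rad), for 0.1 s.
2. the vent plunger is home (value of joint vent above 0.0105 m), for 0.1 s.
3. the zero key is held in (value of joint zero_key above 0.004 m), for 0.3 s.
At the end, for the whole second after the job is handed in: Rocker on (over 0.28 of 0.32 rad), vent plunger home (over 10.5 of 12 mm), all three keys back up (under 1 mm), the indicator flat, at rest and within 20 mm of where it stood, every bystander within 30 mm of where it stood (value of joint rocker above 0.28 rad and value of joint vent above 0.0105 m and value of joint each of zero_key, left_key, mid_key below 0.001 m and distance of indicator from where it was at the start of the episode below 0.02 m and angle between indicator's own z axis and vertical below 0.05 rad and linear speed of indicator below 0.01 m/s and distance of each of gauge_a, gauge_b, adapter, coupling, wrench, seal_tray, oil_jar from where it was at the start of the episode below 0.03 m); the robot touches nothing.
It fails at once if the vent plunger was pushed before the rocker was on (value of joint vent above 0.006 m and value of joint rocker below 0.24 rad).
It fails at once if the zero key was pressed before the rocker was on and the vent plunger home (value of joint zero_key above 0.0025 m and (value of joint rocker below 0.24 rad or value of joint vent below 0.0095 m)).
It fails at once if one of the round keys was pressed (value of joint any of left_key, mid_key above 0.0025 m).
It fails at once if the indicator was lifted, tipped or shifted (height (world z) of indicator above 0.01 m or angle between indicator's own z axis and vertical above 0.12 rad or distance of indicator from where it was at the start of the episode above 0.03 m).
It fails at once if a bystander was lifted, knocked over or pushed away (distance of any of gauge_a, gauge_b, adapter, coupling, wrench, seal_tray, oil_jar from where it was at the start of the episode above 0.04 m or angle between any of adapter, coupling, oil_jar's own z axis and vertical above 0.5 rad or height (world z) of any of gauge_a, gauge_b, adapter, coupling, wrench, seal_tray, oil_jar above 0.02 m).
It also fails if it takes over 51 s, if anything falls off the work surface, if the arm or the gripper's body presses on something with over 40 N, if the wrist force passes 120 N, or if a joint passes its speed limit or range.

## Working session

There is one attempt and no reset: what is moved stays moved. The work goes in short steps, Python scripts to look and compute and a tool call to move; the robot and the scene stay as the last step left them, time stands still between calls to the robot, and variables do not carry over. Pictures are saved under pics/ and viewed, at most 10 in all, crops included, and the job is handed in when it is done.

Besides the shell and the picture viewer there is one more tool, called after "Request:" in YAML: its name, and indented under it one key for each argument. jog_arm: Moves the arm, as the interface text tells. Its arguments: {"type":"object","properties":{"fingers":{"type":"array"},"xyz":{"type":"array"},"yaw":{"type":"array"},"force":{"type":"number"}},"required":["fingers","xyz","yaw"]}

```bash
mkdir -p pics
cat > h.py <<'E'
import numpy as np, cv2
from cell import *
def cam(im):
    f=im["color"].shape[0]/2/np.tan(np.radians(im["vfov"])/2)
    K=np.array([[f,0,im["cx"]],[0,f,im["cy"]],[0,0,1]])
    return K,np.array(im["dist_coeffs"],float),np.array(im["rvec"],float),np.array(im["tvec"],float)
def proj(im,P):
    K,d,r,t=cam(im); return cv2.projectPoints(np.array(P,float).reshape(-1,1,3),r,t,K,d)[0].reshape(-1,2)
def ray(im,uv):
    K,d,r,t=cam(im); R=cv2.Rodrigues(r)[0]
    p=cv2.undistortPoints(np.array(uv,float).reshape(1,1,2),K,d).ravel()
    return -R.T@t, R.T@np.array([p[0],p[1],1])
def atz(im,uv,z):
    c,v=ray(im,uv); return c+v*(z-c[2])/v[2]
def tri(obs):
    A=np.zeros((3,3));b=np.zeros(3)
    for im,uv in obs:
        c,v=ray(im,uv);v=v/np.linalg.norm(v);M=np.eye(3)-np.outer(v,v);A+=M;b+=M@c
    return np.linalg.solve(A,b)
E
cat > a.py <<'E'
from h import *
o=get_obs();print(o["clock"],o["tcp_pos"],o["eef_rot"],o["force"])
ims={n:get_image(n) for n in("scene","top")}
for n,im in ims.items():
    cv2.imwrite(f"pics/{n}0.png",im["color"])
    for th in ["supply_box","rocker","manifold","vent","indicator","zero_key","left_key","mid_key","adapter","coupling","oil_jar","gauge_a","seal_tray","wrench"]:
        for r in regions_of(im,th)[:3]:
            if r["score"]<.3: continue
            m=r["region"];ys,xs=np.nonzero(m);c=(xs.mean(),ys.mean());print(n,th,round(r["score"],2),np.round(c,1),m.sum(),np.round(atz(im,c,.05),3))
E
python3 a.py
```

```text
0.0 [ 0.15295123 -0.6309964   0.23648748] [ 9.92937062e-01  1.18635600e-01 -1.43507528e-04 -1.25107811e-03] [ 0.34501099  0.34991287 -0.63728668]
scene supply_box 0.69 [157.7 223.6] 1688 [ 0.556 -0.278  0.05 ]
scene rocker 0.66 [157.6 209. ] 227 [ 0.498 -0.256  0.05 ]
scene manifold 0.73 [283.1 179.8] 82 [0.544 0.122 0.05 ]
scene manifold 0.43 [310.  243.7] 457 [0.815 0.027 0.05 ]
scene vent 0.56 [316.4 151.9] 51 [0.462 0.304 0.05 ]
scene mid_key 0.42 [235.8 207.8] 62 [ 0.596 -0.067  0.05 ]
scene coupling 0.72 [283.1 179.2] 120 [0.541 0.124 0.05 ]
scene coupling 0.65 [368.1 196.8] 806 [0.732 0.288 0.05 ]
scene coupling 0.52 [195. 207.] 156 [ 0.538 -0.163  0.05 ]
scene oil_jar 0.83 [163.5 261.6] 769 [ 0.696 -0.318  0.05 ]
scene gauge_a 0.87 [245.7 262.8] 693 [ 0.796 -0.149  0.05 ]
scene gauge_a 0.66 [309.9 243.6] 488 [0.815 0.027 0.05 ]
scene seal_tray 0.56 [367.7 196.6] 824 [0.731 0.288 0.05 ]
scene seal_tray 0.46 [310.2 243.2] 529 [0.814 0.029 0.05 ]
scene wrench 0.59 [347.  223.4] 328 [0.797 0.16  0.05 ]
top supply_box 0.74 [356.3 222.6] 2409 [ 0.529 -0.261  0.05 ]
top rocker 0.61 [357.  228.6] 334 [ 0.514 -0.263  0.05 ]
top manifold 0.62 [128.8 239.7] 2391 [0.493 0.293 0.05 ]
top vent 0.73 [131.  237.7] 161 [0.498 0.288 0.05 ]
top indicator 0.64 [253.  196.2] 2783 [ 0.596 -0.009  0.05 ]
top indicator 0.56 [228.1 124.4] 571 [0.776 0.052 0.05 ]
top indicator 0.33 [356.3 222.2] 2374 [ 0.529 -0.262  0.05 ]
top left_key 0.58 [242.2 214.9] 44 [0.55  0.018 0.05 ]
top mid_key 0.51 [242.2 214.5] 18 [0.551 0.018 0.05 ]
top adapter 0.52 [309.5 232. ] 125 [ 0.507 -0.146  0.05 ]
top coupling 0.5 [309.4 232.1] 129 [ 0.507 -0.146  0.05 ]
top oil_jar 0.56 [373.6 159.8] 537 [ 0.684 -0.31   0.05 ]
top gauge_a 0.69 [298.7 132.1] 758 [ 0.755 -0.124  0.05 ]
top gauge_a 0.61 [252.9 196.2] 2839 [ 0.596 -0.008  0.05 ]
top seal_tray 0.84 [121.9 158.8] 1290 [0.691 0.314 0.05 ]
top wrench 0.96 [171.9 133.7] 431 [0.753 0.191 0.05 ]
```

Run:
```python
import cv2
a=cv2.imread('pics/top0.png')[100:300,80:430];cv2.imwrite('pics/topc.png',cv2.resize(a,(800,457),interpolation=cv2.INTER_CUBIC))
a=cv2.imread('pics/scene0.png')[120:300,100:420];cv2.imwrite('pics/scenec.png',cv2.resize(a,(800,450),interpolation=cv2.INTER_CUBIC))
```

```text
(no output)
```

View pics/topc.png

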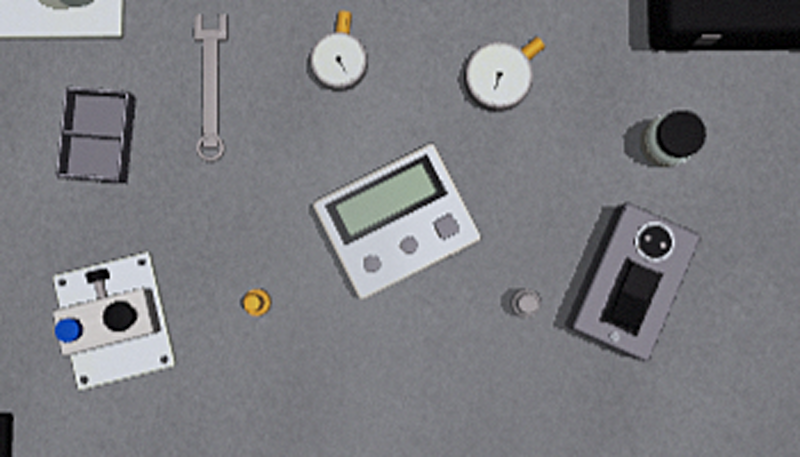

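View pics/scenec.png

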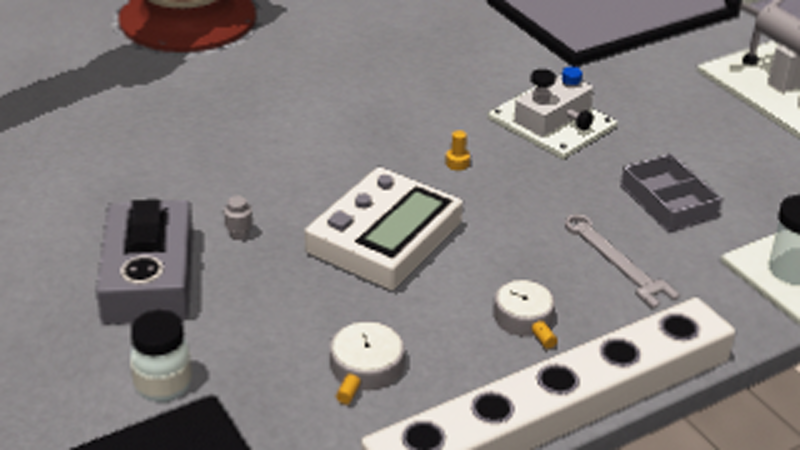

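The top view shows the rocker with the lamp at crop (615,337), the vent head at (120,316) and the square key at (446,226), with the round keys at (408,245) and (372,264). The scene view shows the same layout. Next I triangulate these points.

```bash
cat > b.py <<'E'
from h import *
T=get_image("top");S=get_image("scene")
t=lambda x,y:(80+(x+.5)*.4375-.5,100+(y+.5)*.4375-.5)
s=lambda x,y:(100+(x+.5)*.4-.5,120+(y+.5)*.4-.5)
P={"socket":((655,241),(142,268),.053),"vent":((120,316),(543,77),.086),"cap":((68,329),(572,74),.067),"zero":((446,226),(341,219),.049),"mid":((408,245),(364,200),.049),"left":((372,264),(386,182),.049)}
for k,(a,b,z) in P.items(): print(k,np.round(tri([(T,t(*a)),(S,s(*b))]),3),np.round(atz(T,t(*a),z),3))
print("lamp",np.round(atz(T,t(615,337),.053),3))
for c in [(627,203),(700,233),(650,360),(573,331)]: print("boxcorner",np.round(atz(T,t(*c),.05),3))
E
python3 b.py
```

```text
socket [ 0.571 -0.287  0.053] [ 0.571 -0.287  0.053]
vent [0.498 0.276 0.083] [0.498 0.274 0.086]
cap [0.484 0.335 0.063] [0.485 0.334 0.067]
zero [ 0.59  -0.063  0.046] [ 0.59  -0.062  0.049]
mid [ 0.57  -0.022  0.044] [ 0.569 -0.021  0.049]
left [0.55  0.018 0.043] [0.549 0.018 0.049]
lamp [ 0.469 -0.241  0.053]
boxcorner [ 0.613 -0.259  0.05 ]
boxcorner [ 0.579 -0.337  0.05 ]
boxcorner [ 0.444 -0.278  0.05 ]
boxcorner [ 0.476 -0.197  0.05 ]
```

Request:
jog_arm:
  fingers: [-1, -1, -1, -1, -1, -1, -1, -1, -1, -1]
  xyz:
    - [3.3, 3.8, 0]
    - [6.6, 7.6, 0]
    - [9.9, 11.4, 0]
    - [13.2, 15.2, 0]
    - [16.5, 19, 0]
    - [19.8, 22.8, 0]
    - [23.1, 26.6, 0]
    - [26.4, 30.4, 0]
    - [29.7, 34.2, -2]
    - [33.3, 38.2, -3.6]
  yaw: [-4, -8, -12, -16, -20, -24, -28, -32, -36, -37.9]
  force: 20

```text
clock: 2.6
tcp_pos: [0.4793, -0.2573, 0.2055]
eef_rot: [0.977, -0.211, 0.001, 0.0]
force: [0.7, -1.6, -0.2]
gripper_width: 0.189
finger_force: 0.0
```

Request:
jog_arm:
  fingers: [-1, -1, -1, -1]
  xyz:
    - [0, 0, 0]
    - [0, 0, 0]
    - [0, 0, 0]
    - [0, 0, 0]
  yaw: [0, 0, 0, 0]

```text
clock: 3.0
tcp_pos: [0.477, -0.2608, 0.2059]
eef_rot: [0.977, -0.212, 0.0, 0.001]
force: [-0.9, 1.0, 0.1]
gripper_width: 0.005
finger_force: 0.0
```

```bash
cat > w.py <<'E'
from h import *
import sys
from scipy.spatial.transform import Rotation as R
o=get_obs();p=np.array(o["tcp_pos"]);M=R.from_quat(o["eef_rot"]).as_matrix()
print(o["clock"],p.round(4),"yaw_y",np.degrees(np.arctan2(M[1,1],M[0,1])).round(1),"z",M[:,2].round(3),np.round(o["force"],1),o["gripper_width"])
im=get_image("wrist");c=im["color"].copy()
for a in sys.argv[2:]:
    q=np.array(eval(a));u=proj(im,q)[0];print(a,u.round(1));cv2.drawMarker(c,tuple(int(round(x)) for x in u),(0,0,255),0,14)
tip=p+.019*M[:,2];print("tip",tip.round(4),proj(im,tip)[0].round(1))
cv2.imwrite(f"pics/{sys.argv[1]}.png",c)
E
python3 w.py w1 "(.486,-.249,.07)" "(.469,-.241,.053)" "(.5116,-.2606,.055)" "(.571,-.287,.053)"
```

```text
3.0 [ 0.477  -0.2608  0.2059] yaw_y -114.5 z [ 0.    -0.001 -1.   ] [-0.9  1.   0.1] 0.0048163195757611275
(.486,-.249,.07) [244.  185.3]
(.469,-.241,.053) [244.6 197.8]
(.5116,-.2606,.055) [244.2 157.9]
(.571,-.287,.053) [243.   96.8]
tip [ 0.477  -0.2609  0.1869] [257.7 228.3]
```

View pics/w1.png

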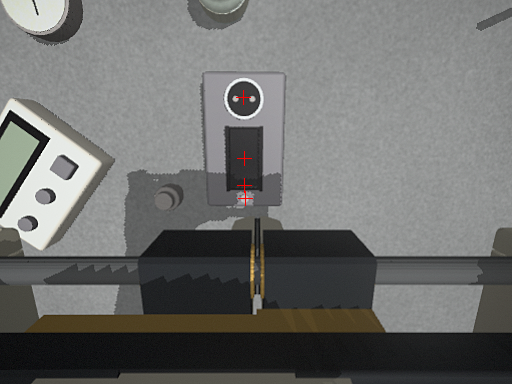

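Lamp, pivot and socket marks fall on the real features (lamp about (245,198), socket (243,97)), so the measurement holds. The arm is about 1 cm short, so I correct that on the way down.

Request:
jog_arm:
  fingers: [-1, -1, -1, -1, -1, -1]
  xyz:
    - [0.9, 1.2, -3]
    - [0.9, 1.2, -6]
    - [0.9, 1.2, -8]
    - [0.9, 1.2, -9.8]
    - [0.9, 1.2, -9.8]
    - [0.9, 1.2, -9.8]
  yaw: [0, 0, 0, 0, 0, 0]

```text
clock: 3.65
tcp_pos: [0.4868, -0.2478, 0.1078]
eef_rot: [0.977, -0.211, 0.0, 0.0]
force: [0.3, -0.6, 0.4]
gripper_width: 0.006
finger_force: 0.0
```

```bash
python3 w.py w2 "(.486,-.249,.07)" "(.469,-.241,.053)"
python3 - <<'E'
from h import *
im=get_image("scene");cv2.imwrite("pics/s2.png",cv2.resize(im["color"][120:270,80:280],(800,600),interpolation=cv2.INTER_CUBIC))
E
```

```text
3.65 [ 0.4868 -0.2478  0.1078] yaw_y -114.4 z [ 0. -0. -1.] [ 0.3 -0.6  0.4] 0.005904906399094197
(.486,-.249,.07) [259.5 219. ]
(.469,-.241,.053) [259.  233.7]
tip [ 0.4868 -0.2478  0.0888] [257.6 228.3]
```

View pics/w2.png

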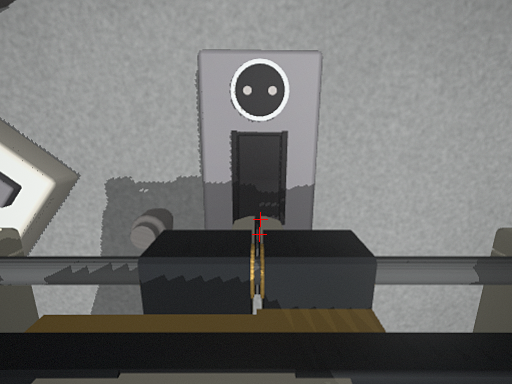

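View pics/s2.png

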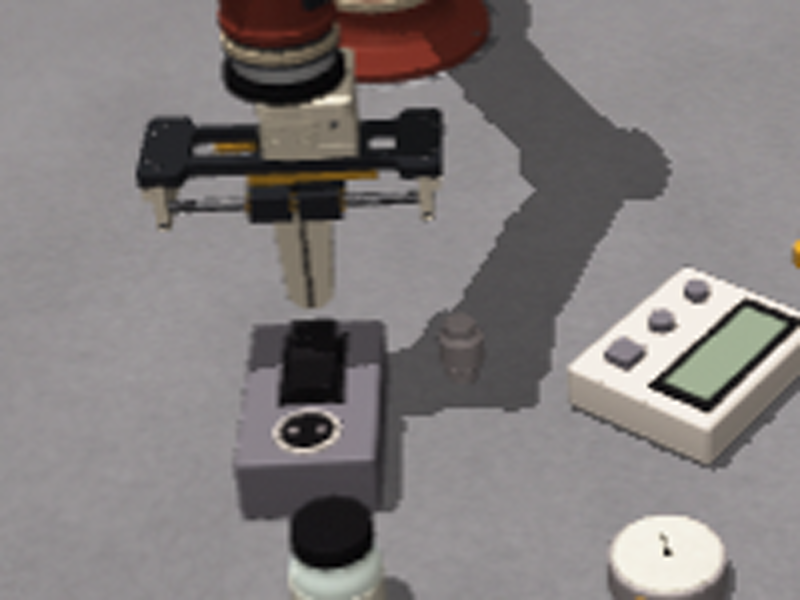

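The closed fingers taper and sit over the rocker's raised end beside the lamp at (260,219). I press now.

Request:
jog_arm:
  fingers: [-1, -1, -1, -1, -1, -1, -1]
  xyz:
    - [0, -0.1, -1]
    - [0, -0.1, -1.8]
    - [0, -0.1, -2.2]
    - [0, -0.1, -2.5]
    - [0, -0.1, -2.7]
    - [0, -0.1, -2.8]
    - [0, -0.1, -2.8]
  yaw: [0, 0, 0, 0, 0, 0, 0]

```text
clock: 4.45
tcp_pos: [0.4858, -0.2473, 0.0812]
eef_rot: [0.978, -0.21, -0.001, -0.0]
force: [-7.0, 2.7, 17.7]
gripper_width: 0.007
finger_force: 8.8
```

Request:
jog_arm:
  fingers: [-1, -1, -1, -1, -1, -1, -1]
  xyz:
    - [0, 0, -0.1]
    - [0, 0, -0.1]
    - [0, 0, 2]
    - [0, 0, 5]
    - [0, 0, 8]
    - [0, 0, 9]
    - [0, 0, 9]
  yaw: [0, 0, 0, 0, 0, 0, 0]

```text
clock: 5.15
tcp_pos: [0.4884, -0.2483, 0.1705]
eef_rot: [0.978, -0.21, 0.002, 0.0]
force: [-0.1, 0.2, -0.0]
gripper_width: 0.006
finger_force: 0.0
```

Request:
jog_arm:
  fingers: [-1, -1]
  xyz:
    - [-3, 1.3, 2]
    - [-3, 1.3, 2]
  yaw: [0, 0]

```text
clock: 5.35
tcp_pos: [0.4541, -0.2337, 0.1889]
eef_rot: [0.978, -0.21, -0.002, -0.0]
force: [0.7, 0.1, -0.4]
gripper_width: 0.009
finger_force: 0.0
```

```bash
python3 w.py w3
python3 - <<'E'
import cv2
a=cv2.imread('pics/w3.png')[60:240,150:360];cv2.imwrite('pics/w3c.png',cv2.resize(a,(700,600),interpolation=cv2.INTER_CUBIC))
E
```

```text
5.35 [ 0.4541 -0.2337  0.1889] yaw_y -114.3 z [-0.003  0.002 -1.   ] [ 0.7  0.1 -0.4] 0.008787876361331265
tip [ 0.4541 -0.2336  0.1699] [257.6 228.3]
```

View pics/w3c.png

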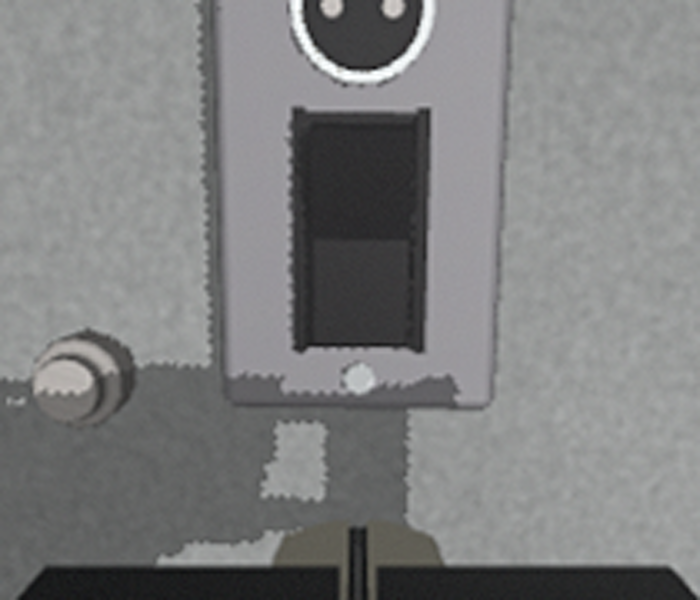

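The lamp-side half of the rocker now lies level at crop (360,290), right to its stop. Next is the vent.

Request:
jog_arm:
  fingers: [-1, -1, -1, -1, -1, -1, -1, -1, -1, -1]
  xyz:
    - [1, 4, 0]
    - [2, 8, 0]
    - [3, 12, 0]
    - [4, 16, 0]
    - [4.4, 20, 0]
    - [4.4, 24, 0]
    - [4.4, 28, 0]
    - [4.4, 32, 0]
    - [4.4, 36, 0]
    - [4.4, 40, 0]
  yaw: [0, 0, 0, 0, 0, 0, 0, 0, 0, 0]

```text
clock: 6.4
tcp_pos: [0.5011, 0.1672, 0.1877]
eef_rot: [0.978, -0.21, -0.001, 0.0]
force: [0.9, -0.1, 0.7]
gripper_width: 0.001
finger_force: 0.0
```

Request:
jog_arm:
  fingers: [-1, -1, -1, -1]
  xyz:
    - [0, 4, 0]
    - [0, 4, 0]
    - [0, 4, 0]
    - [0, 4, 0]
  yaw: [0, 0, 0, 0]

```text
clock: 6.8
tcp_pos: [0.5012, 0.2037, 0.1883]
eef_rot: [0.977, -0.211, -0.0, 0.001]
force: [0.4, 0.3, -0.4]
gripper_width: 0.005
finger_force: 0.0
```

```bash
python3 w.py w4 "(.498,.275,.087)" "(.485,.334,.067)"; python3 -c "
from cell import *;print(get_obs()['joints'])"
```

```text
6.8 [0.5012 0.2037 0.1883] yaw_y -114.4 z [-0.001 -0.002 -1.   ] [ 0.4  0.3 -0.4] 0.005100432655105457
(.498,.275,.087) [193.4 227.8]
(.485,.334,.067) [155.6 251.8]
tip [0.5012 0.2036 0.1693] [257.6 228.3]
[-0.48275553  0.5031436   0.08441711  1.80562236 -0.05324486  0.83634902
 -2.37034202]
```

View pics/w4.png

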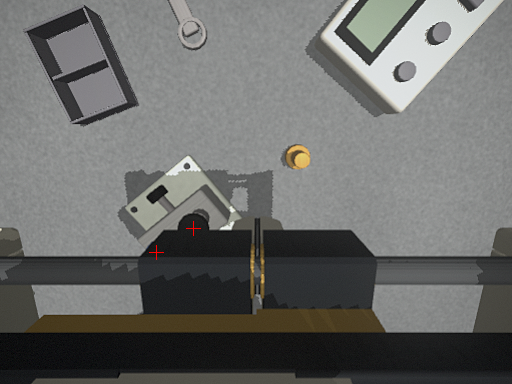

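The vent mark (193,228) is on the head, about (194,226). Moving over it and pressing.

Request:
jog_arm:
  fingers: [-1, -1, -1, -1, -1, -1, -1]
  xyz:
    - [-0.3, 4, 0]
    - [-0.3, 7.2, -1]
    - [-0.3, 7.2, -4]
    - [-0.3, 7.2, -6]
    - [-0.3, 7.2, -7.2]
    - [-0.3, 7.2, -7.2]
    - [-0.3, 7.2, -7.2]
  yaw: [0, 0, 0, 0, 0, 0, 0]

```text
clock: 7.55
tcp_pos: [0.4989, 0.2765, 0.1179]
eef_rot: [0.977, -0.211, 0.001, -0.0]
force: [1.4, 0.7, -0.1]
gripper_width: 0.009
finger_force: 0.0
```

```bash
python3 w.py w5 "(.498,.275,.087)"
```

```text
7.55 [0.4989 0.2765 0.1179] yaw_y -114.4 z [ 0.001  0.    -1.   ] [ 1.4  0.7 -0.1] 0.009303141183435644
(.498,.275,.087) [260.1 222.3]
tip [0.4989 0.2765 0.0989] [257.7 228.3]
```

Tip at 99 mm, so I press to about 74 mm.

Request:
jog_arm:
  fingers: [-1, -1, -1, -1, -1, -1, -1, -1]
  xyz:
    - [0, 0, -0.8]
    - [0, 0, -1.2]
    - [0, 0, -1.6]
    - [0, 0, -2]
    - [0, 0, -2.3]
    - [0, 0, -2.5]
    - [0, 0, -2.5]
    - [0, 0, -2.5]
  yaw: [0, 0, 0, 0, 0, 0, 0, 0]

```text
clock: 8.4
tcp_pos: [0.4982, 0.2773, 0.0941]
eef_rot: [0.978, -0.21, 0.0, -0.0]
force: [-3.8, -2.6, 14.2]
gripper_width: 0.009
finger_force: 7.0
```

Request:
jog_arm:
  fingers: [-1, -1, -1]
  xyz:
    - [0, 0, -0.2]
    - [0, 0, -0.2]
    - [0, 0, -0.2]
  yaw: [0, 0, 0]

```text
clock: 8.7
tcp_pos: [0.4983, 0.2773, 0.0939]
eef_rot: [0.978, -0.21, 0.0, -0.001]
force: [-5.1, -3.8, 24.7]
gripper_width: 0.007
finger_force: 12.2
```

Request:
jog_arm:
  fingers: [-1, -1, -1, -1, -1, -1, -1, -1, -1, -1]
  xyz:
    - [0, 0, 2]
    - [0, 0, 6]
    - [0, 0, 9]
    - [1, -4, 10]
    - [2, -8, 10]
    - [3, -12, 10]
    - [4, -16, 10]
    - [5, -20, 10]
    - [6, -24, 10]
    - [6, -28, 10]
  yaw: [0, 0, 0, -5, -10, -15, -20, -25, -30, -38.6]

```text
clock: 9.7
tcp_pos: [0.559, -0.0044, 0.1897]
eef_rot: [0.852, -0.524, 0.001, -0.0]
force: [0.5, 0.2, -0.5]
gripper_width: 0.005
finger_force: 0.0
```

Request:
jog_arm:
  fingers: [-1, -1, -1, -1]
  xyz:
    - [0, 0, 0]
    - [0, 0, 0]
    - [0, 0, 0]
    - [0, 0, 0]
  yaw: [0, 0, 0, 0]

```text
clock: 10.1
tcp_pos: [0.5579, -0.0006, 0.19]
eef_rot: [0.854, -0.52, -0.0, -0.0]
force: [0.3, 0.6, -0.3]
gripper_width: 0.005
finger_force: 0.0
```

```bash
python3 w.py w6 "(.59,-.0625,.049)" "(.5695,-.0215,.049)" "(.5495,.018,.049)"
python3 - <<'E'
from h import *
im=get_image("scene")
for z in(.075,.087): print(z,proj(im,(.498,.275,z)))
cv2.imwrite("pics/s6.png",cv2.resize(im["color"][130:190,280:360],(400,300),interpolation=cv2.INTER_CUBIC))
a=cv2.imread("pics/scene0.png");b=cv2.resize(a[130:190,280:360],(400,300),interpolation=cv2.INTER_CUBIC)
w=cv2.resize(cv2.imread("pics/w6.png"),(400,300))
cv2.imwrite("pics/c6.png",np.vstack([np.hstack([b,cv2.imread("pics/s6.png")]),np.hstack([w,w*0])]))
E
```

```text
10.1 [ 0.5579 -0.0006  0.19  ] yaw_y -152.7 z [-0.     0.001 -1.   ] [ 0.3  0.6 -0.3] 0.005141724201306444
(.59,-.0625,.049) [257.1 122. ]
(.5695,-.0215,.049) [256.5 165.4]
(.5495,.018,.049) [256.2 204.3]
tip [ 5.579e-01 -5.000e-04  1.710e-01] [257.2 228. ]
0.075 [[316.42937139 152.72758582]]
0.087 [[316.79270711 149.44887986]]
```

View pics/c6.png

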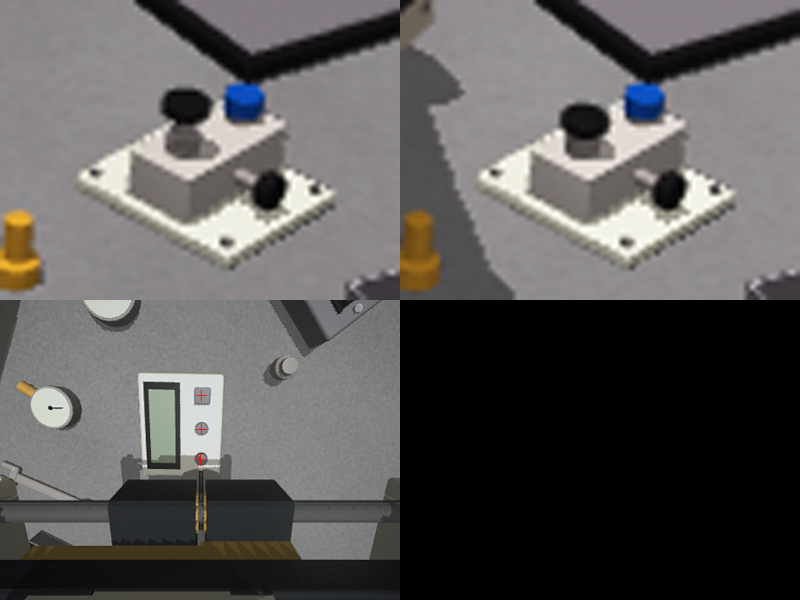

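The vent head dropped about 16 px (crop), right to its stop, and the key marks sit on the three keys. Moving over the zero key.

Request:
jog_arm:
  fingers: [-1, -1, -1, -1, -1, -1, -1, -1]
  xyz:
    - [1.6, -3.1, 0]
    - [3.2, -6.2, 0]
    - [3.2, -6.2, -3]
    - [3.2, -6.2, -7]
    - [3.2, -6.2, -9.5]
    - [3.2, -6.2, -10.8]
    - [3.2, -6.2, -10.8]
    - [3.2, -6.2, -10.8]
  yaw: [0, 0, 0, 0, 0, 0, 0, 0]

```text
clock: 11.0
tcp_pos: [0.5909, -0.0646, 0.0833]
eef_rot: [0.853, -0.521, 0.001, -0.0]
force: [0.4, 0.5, 0.4]
gripper_width: 0.006
finger_force: 0.0
```

```bash
python3 w.py w7 "(.59,-.0625,.049)"
```

```text
11.0 [ 0.5909 -0.0646  0.0833] yaw_y -152.8 z [ 0.002 -0.    -1.   ] [0.4 0.5 0.4] 0.00598776860128621
(.59,-.0625,.049) [257.1 223.1]
tip [ 0.5909 -0.0646  0.0643] [257.2 228. ]
```

Request:
jog_arm:
  fingers: [-1, -1, -1, -1, -1, -1]
  xyz:
    - [0, 0.1, -0.8]
    - [0, 0.1, -1.3]
    - [0, 0.1, -1.7]
    - [0, 0.1, -2]
    - [0, 0.1, -2.1]
    - [0, 0.1, -2.1]
  yaw: [0, 0, 0, 0, 0, 0]

```text
clock: 11.65
tcp_pos: [0.5903, -0.0635, 0.0633]
eef_rot: [0.853, -0.521, 0.0, -0.001]
force: [-3.0, 1.7, 11.4]
gripper_width: -0.0
finger_force: 6.0
```

Request:
jog_arm:
  fingers: [-1, -1, -1, -1, -1]
  xyz:
    - [0, 0, -0.1]
    - [0, 0, -0.1]
    - [0, 0, -0.1]
    - [0, 0, -0.1]
    - [0, 0, -0.1]
  yaw: [0, 0, 0, 0, 0]

```text
clock: 12.15
tcp_pos: [0.5903, -0.0635, 0.0632]
eef_rot: [0.853, -0.522, 0.0, -0.001]
force: [-4.4, 1.9, 16.8]
gripper_width: 0.005
finger_force: 8.5
```

Request:
jog_arm:
  fingers: [-1, -1, -1, -1, -1, -1, -1, -1]
  xyz:
    - [0, 0, 0.5]
    - [0, 0, 1.5]
    - [0, 0, 4]
    - [0, 0, 8]
    - [0, 0, 11]
    - [0, 0, 12]
    - [0, 0, 12]
    - [0, 0, 12]
  yaw: [0, 0, 0, 0, 0, 0, 0, 0]

```text
clock: 12.95
tcp_pos: [0.589, -0.0635, 0.179]
eef_rot: [0.853, -0.521, -0.001, 0.001]
force: [0.1, -0.6, 0.0]
gripper_width: 0.003
finger_force: 0.0
```

```bash
python3 w.py w8
python3 - <<'E'
from h import *
a=cv2.imread("pics/scene0.png")[120:300,100:420];b=get_image("scene")["color"][120:300,100:420]
r=lambda x:cv2.resize(x,(533,300),interpolation=cv2.INTER_CUBIC)
cv2.imwrite("pics/c8.png",np.vstack([r(a),r(b)]))
E
```

```text
12.95 [ 0.589  -0.0635  0.179 ] yaw_y -152.9 z [-0.003  0.    -1.   ] [ 0.1 -0.6  0. ] 0.002974500139751519
tip [ 0.5889 -0.0635  0.16  ] [257.2 228. ]
```

View pics/c8.png

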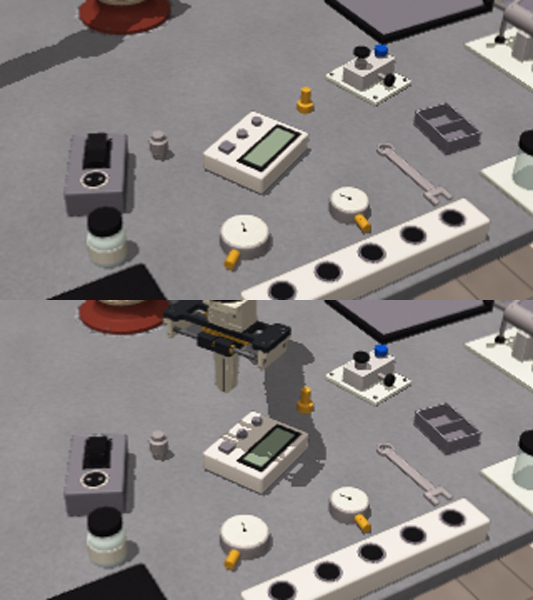

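The before (top) and after (bottom) views match for the indicator at (255,150) and (255,450) and for all bystanders. The rocker is flipped, the vent is in and the gripper is clear.

```bash
python3 -c "
from cell import *;print(close_job())"
```

```text
the job is handed in; nothing more can be done
None
```

I pressed the rocker fully on, then the vent plunger home, then held the zero key in for about half a second and released it. Tip heights at the three stops were 62, 75 and 44 mm. Nothing else on the bench visibly moved, and I handed the job in at about 13 s; the hand-in returned no verdict.

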